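# Nest the cassette basket that fits the blue tub

### The arm

A 6-joint arm with a two-finger parallel gripper is mounted at the origin on the work surface. World frame = base frame: x ahead of the robot, y to its left, z up, the work surface at z = 0. Lengths are in mm, angles in rad, forces in N, time in s.
With the tool pointing down it reaches from about 400 to 925 mm from the base axis. Payload 12.5 kg.
Tool frame: the origin (TCP) lies midway between the tips of the shut fingers; the grasp point (between the pads) lies 19 mm behind it; z points along the fingers, y is the line along which they close (so a half turn about z gives the same grasp; the last joint's range is limited). The gripper opens to 95 mm and grips with 3 to 60 N. Pads are 20 mm wide; open, the fingers measure 119 mm over their backs; the gripper's body (75 mm by 180 mm) begins 59 mm behind the grasp point.
Start: joints at [1.204, 0.491, 1.559, -0, 1.092, -0.106], TCP at [161.141, 603.888, 214.661] pointing down, gripper open.
Joint ranges: [-3.1, 3.1], [-0.84, 2.19], [0.05, 2.79], [-1.13, 4.28], [0.06, 2.93], [-2.69, 2.69]. Speed limits (rad/s): [2.22, 2.22, 2.79, 3.14, 3.14, 3.14].

### API

Orientations are given as [roll, pitch, yaw] about the fixed x, y, z axes, in that order (R = Rz(yaw) Ry(pitch) Rx(roll)).
In Python, from cell import env gives the robot as it stands.
- The arm moves only by the tool arm_command, never from a script. Its argument "targets" is a list of rows, each a list of 5 numbers: the shift along the tool's x, y, z in mm, then the turn about the tool's z in degrees, then the opening, from 0 (shut) to 1 (fully open). In form: [[tx, ty, tz, roll, fingers], ...]. A call has 1 to 5 rows; each row is the pose to reach, as a shift and turn from the pose commanded when the call began, along the tool's axes at that moment; what a row does not reach only later rows make up. A row lasts 1/10 s, in which the tool goes at most 50 mm and 8.59 degrees, less where a joint would pass 70% of its speed; a pose out of reach is approached as far as the arm can. A call with a gripper value outside its range is refused whole. The fingers move at their own pace and stop on an object; the grip force is fixed at half the most. Time passes only in rows, so rows that repeat a pose let the fingers close. It gives the time, the measured TCP pose, the force, the opening and the grip force at its end, in the units of the state.
- env.state(): the state, without advancing time (a new reading comes with each control period).
- env.read_camera(name): name is "side" or "top" or "wrist"; returns a dict with "frame" (420x560x3 uint8, red, green, blue), "vertical_fov" (degrees; the focal length in pixels is half the picture's height over the tangent of half this angle, whatever the lens; pixels are square), "cx", "cy" (the principal point, pixels), "world_from_camera" (4x4, takes a point from camera to world coordinates); the wrist camera has in their place "hand_eye" (4x4, takes a point from camera to tool coordinates, whose origin is the TCP and whose axes are the flange's). Camera axes: x right, y down, z forward; pixel columns grow to the right and rows downward; lengths in mm; the calibration is good to about 2 mm. A picture is of the moment at which its call begins: read the wrist's pose just before it. There is no depth.
- env.job_done(): hands the job in; it is judged then, once.
The state is a dict: "t": time; "joints": joint angles; "qvel": joint speeds; "tau": joint torques, N m; "eef_pos": TCP position; "tcp_rot": TCP orientation; "ft_force": force on the tool from outside, world axes, zero at the start; "moment": the same for the moment, N m; "opening": opening from 0.0 (shut) to 1.0 (fully open); "grip_force": force on a finger pad.
Only numpy, scipy, OpenCV 4.12 (cv2) and the standard library are available. Lean on these libraries where they do the work, as an engineer would, in place of code of your own. Each camera call takes 0.05 s, during which the arm holds its last target. There are 200 camera calls.

### The job

Of the three wire baskets of tissue cassettes on the bench, just one is small enough both ways to go inside the blue tub. Find that one, by eye or by trying, and lower it into the tub until it stands flat on the tub's floor, then let go; do not drop a basket. The other two must finish standing upright on the bench.

Things in the scene. Friction and masses are not known exactly. Their poses are not given: they have to be found in the camera images.
- tub_floor (a point): Blue open rectangular tub with a white floor, fixed to the bench. Inside 124 mm (along x) by 84 mm (along y), walls 5 mm thick and vertical, rim 44 mm above its inner floor (50 mm above the bench). This point is the centre of the inner floor, 6 mm above the bench; z is up, x along the tub's longer side.
- basket_a_mid (a point): Loose upright steel-wire basket of coloured tissue cassettes, body 96 mm (along x) by 56 mm (along y), 40 mm high, 0.2 to 0.4 kg. Above its middle, on two posts, a black grip bar 70 mm long (along x), 14 mm thick (along y), 22 mm high, centred 42 mm straight above this point. This point: middle of the basket, half-way up, 53 mm above its underside. z up, x along its longer side and the bar.
- basket_b_mid (a point): Loose upright steel-wire basket of coloured tissue cassettes, body 140 mm (along x) by 56 mm (along y), 40 mm high, 0.2 to 0.4 kg. Above its middle, on two posts, a black grip bar 70 mm long (along x), 14 mm thick (along y), 22 mm high, centred 42 mm straight above this point. This point: middle of the basket, half-way up, 53 mm above its underside. z up, x along its longer side and the bar.
- basket_c_mid (a point): Loose upright steel-wire basket of coloured tissue cassettes, body 100 mm square, 40 mm high, 0.2 to 0.4 kg. Above its middle, on two posts, a black grip bar 70 mm long (along x), 14 mm thick (along y), 22 mm high, centred 42 mm straight above this point. This point: middle of the basket, half-way up, 53 mm above its underside. z up, x along the bar.

How it is judged:
By the outcome, as a careful person would: the job done as asked, in the order asked, and still so for the second after the job is handed in, with the robot touching nothing.
It also fails if it takes over 54 s, if anything falls off the work surface, if the arm or the gripper's body presses on something with over 40 N, if the wrist force passes 120 N, or if a joint passes its speed limit or range.

## Working session

There is one attempt and no reset: what is moved stays moved. The work goes in short steps, Python scripts to look and compute and a tool call to move; the robot and the scene stay as the last step left them, time stands still between calls to the robot, and variables do not carry over. Pictures are saved under pics/ and viewed, at most 10 in all, crops included, and the job is handed in when it is done.

Besides the shell and the picture viewer there is one more tool, called after "Emit:" by a JSON object that holds its "op" and its "data". arm_command: Moves the arm, as the interface text tells. Its arguments: {"type":"object","properties":{"targets":{"type":"array","items":{"type":"array","items":{"type":"number"}}}},"required":["targets"]}

```bash
mkdir -p pics; cat > h.py <<'E'
import numpy as np, cv2
from cell import env
def cam(n):
    s=env.state(); c=env.read_camera(n); f=c["frame"]
    c["f"]=f.shape[0]/2/np.tan(np.radians(c["vertical_fov"])/2)
    if n=="wrist":
        from scipy.spatial.transform import Rotation as R
        T=np.eye(4); T[:3,:3]=R.from_euler("xyz",s["tcp_rot"]).as_matrix() if np.size(s["tcp_rot"])==3 else np.array(s["tcp_rot"]).reshape(3,3)
        T[:3,3]=s["eef_pos"]; c["world_from_camera"]=T@np.array(c["hand_eye"])
    return c
def ray(c,u,v,z):
    T=np.array(c["world_from_camera"]); d=T[:3,:3]@np.array([(u-c["cx"])/c["f"],(v-c["cy"])/c["f"],1.])
    o=T[:3,3]; return o+d*(z-o[2])/d[2]
def save(c,n): cv2.imwrite("pics/"+n+".png",c["frame"][:,:,::-1])
E
python3 - <<'E'
from h import *
for n in("top","side"):
    c=cam(n); save(c,n+"1"); print(n,c["f"],c["cx"],c["cy"],np.round(c["world_from_camera"],3).tolist())
print(env.state())
E
```

```text
top 515.6731014093525 283.95448542769975 211.71364374483983 [[0.02, -0.995, 0.102, 384.391], [-1.0, -0.021, -0.008, 18.65], [0.011, -0.102, -0.995, 1389.233], [0.0, 0.0, 0.0, 1.0]]
side 403.95441833043407 280.475956417332 211.6162906340773 [[-0.708, -0.452, 0.542, 101.766], [-0.706, 0.471, -0.529, 421.488], [-0.017, -0.757, -0.653, 594.492], [0.0, 0.0, 0.0, 1.0]]
{'t': 0.1, 'joints': array([ 1.20443912e+00,  4.91476557e-01,  1.55936718e+00, -1.35493154e-05,
        1.09171297e+00, -1.05595691e-01]), 'qvel': array([-4.68795119e-04, -7.26354578e-04, -1.58090282e-03, -3.95996133e-05,
       -1.53881760e-03,  8.98967724e-04]), 'tau': array([ 2.45889307e-03, -6.13623476e+01, -2.58607292e+01,  6.93795062e-02,
        4.70136374e-02, -7.81880749e-05]), 'eef_pos': array([161.03878794, 603.68121857, 214.14165182]), 'tcp_rot': array([-3.14063270e+00, -8.96599149e-05,  2.88083734e+00]), 'ft_force': array([-0.26723007, -0.38464657,  0.21097107]), 'moment': array([-0.03651336,  0.04777105, -0.01325739]), 'grip_force': 0.0, 'opening': 1.0016568944634903}
```

View pics/top1.png

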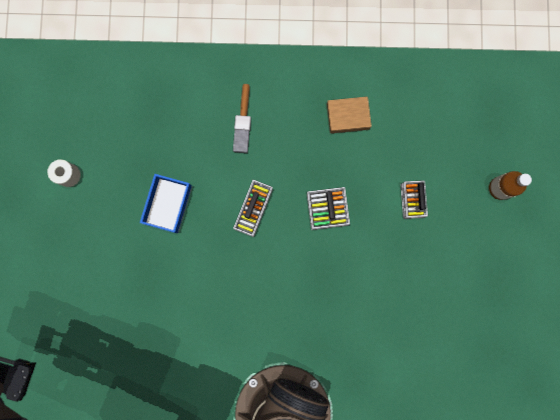

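View pics/side1.png

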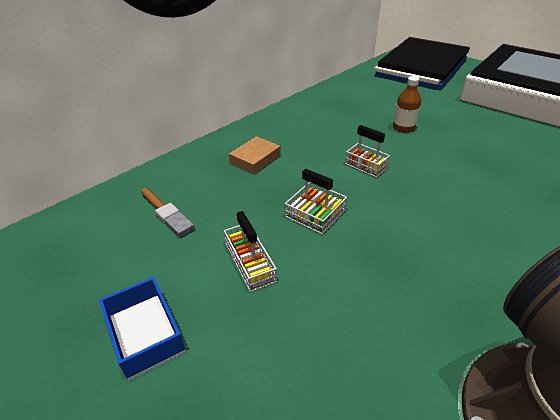

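The top view shows the tub at (167,203), long basket b at (253,208), square basket c at (329,208) and small basket a at (415,199), so a is the one that fits. I'll measure a's bar and the tub.

```bash
python3 - <<'E'
from h import *
c=cam("top"); im=c["frame"]; hsv=cv2.cvtColor(im,cv2.COLOR_RGB2HSV)
def blob(m,x0,x1,y0,y1):
    k=np.zeros_like(m);k[y0:y1,x0:x1]=m[y0:y1,x0:x1]
    cs,_=cv2.findContours(k,cv2.RETR_EXTERNAL,cv2.CHAIN_APPROX_NONE)
    return max(cs,key=cv2.contourArea)
def rep(n,ct,z):
    P=np.array([ray(c,u,v,z)[:2] for u,v in ct[:,0]],np.float32)
    r=cv2.minAreaRect(P); b=cv2.boxPoints(r); e=b[1]-b[0],b[2]-b[1]; l=max(e,key=np.linalg.norm)
    print(n,np.round(r[0],1),np.round(r[1],1),"long-axis yaw deg",round(np.degrees(np.arctan2(l[1],l[0])),1))
blk=((im.max(2)<60)*255).astype(np.uint8)
for n,x0,x1 in(("a",398,435),("b",230,275),("c",305,352)): rep(n,blob(blk,x0,x1,175,240),106)
blue=cv2.inRange(hsv,(105,120,40),(125,255,255)); rep("tub rim",blob(blue,130,200,165,240),50)
wh=cv2.inRange(hsv,(0,0,190),(179,50,255)); rep("floor",blob(wh,130,200,165,240),6)
s=env.state(); print(s["eef_pos"],s["tcp_rot"])
E
```

```text
a [ 563.2 -333.7] [66.6 20.6] long-axis yaw deg 4.3
b [528.7  85.1] [13.4 65.1] long-axis yaw deg -28.1
c [ 534.8 -104.3] [71.7 23.9] long-axis yaw deg 6.6
tub rim [538.5 316.8] [102.3 134.4] long-axis yaw deg -14.2
floor [541.  323.3] [ 69.8 122.2] long-axis yaw deg -14.3
[161.06159027 603.71601297 214.19193011] [-3.14076301e+00 -8.02225478e-05  2.88084558e+00]
```

Basket a's bar is at about (563,-334) with yaw 4.3°, and the tub is at about (540,320) with yaw -14.2°. First I'll go to a waypoint clear of the base.

Emit:
{"op": "arm_command", "data": {"targets": [[-93,-69,-30,0,1],[-186,-138,-30,0,1],[-278,-207,-30,0,1],[-371,-277,-30,0,1],[-464,-346,-30,0,1]]}}

```text
t: 0.65
eef_pos: [315.9, 407.7, 237.3]
tcp_rot: [3.141, 0.0, 2.881]
ft_force: [-0.2, -0.0, 0.7]
opening: 0.998
grip_force: 0.0
```

```bash
cat > go.py <<'E'
import sys
from h import *
s=env.state(); x,y,z=s["eef_pos"]; r=np.array(s["tcp_rot"]); w=r[2]
t=list(map(float,sys.argv[1:])) # x y z yawdeg
d=np.array(t[:3])-[x,y,z]
print("tcp",np.round([x,y,z],1),"yaw",round(np.degrees(w),2),"rp",np.round(r[:2],4),"t",round(s["t"],2),"F",np.round(s["ft_force"],1),"op",round(s["opening"],3),"g",s["grip_force"])
a=(np.degrees(w)-t[3]+90)%180-90
print("row",np.round([d[0]*np.cos(w)+d[1]*np.sin(w),d[0]*np.sin(w)-d[1]*np.cos(w),-d[2],a],1))
E
python3 go.py 520 150 245 184.3
```

```text
tcp [315.9 407.7 237.3] yaw 165.08 rp [3.1414e+00 1.0000e-04] t 0.65 F [-0.2 -0.   0.7] op 0.998 g 0.0
row [-263.6 -196.5   -7.7  -19.2]
```

Emit:
{"op": "arm_command", "data": {"targets": [[-264,-196,-8,0,1],[-264,-196,-8,0,1],[-264,-196,-8,0,1],[-264,-196,-8,0,1],[-264,-196,-8,0,1]]}}

```text
t: 1.15
eef_pos: [471.5, 211.9, 243.4]
tcp_rot: [3.141, 0.0, 2.881]
ft_force: [0.8, 0.7, -0.5]
opening: 0.999
grip_force: 0.0
```

```bash
python3 go.py 555 -250 245 184.3
```

```text
tcp [471.5 211.9 243.4] yaw 165.06 rp [3.1414e+00 1.0000e-04] t 1.15 F [ 0.8  0.7 -0.5] op 0.999 g 0.0
row [-199.7 -424.7   -1.6  -19.2]
```

Emit:
{"op": "arm_command", "data": {"targets": [[-200,-425,-2,0,1],[-200,-425,-2,0,1],[-200,-425,-2,0,1],[-200,-425,-2,0,1],[-200,-425,-2,0,1]]}}

```text
t: 1.65
eef_pos: [515.1, -34.4, 244.4]
tcp_rot: [3.141, 0.0, 2.881]
ft_force: [1.2, 1.6, 0.3]
opening: 1.002
grip_force: 0.0
```

```bash
python3 go.py 563 -333 245 184.3
```

```text
tcp [515.1 -34.4 244.4] yaw 165.06 rp [3.1415 0.    ] t 1.65 F [1.2 1.6 0.3] op 1.002 g 0.0
row [-123.3 -276.2   -0.6  -19.2]
```

Emit:
{"op": "arm_command", "data": {"targets": [[-123,-276,0,-19.2,1],[-123,-276,0,-19.2,1],[-123,-276,0,-19.2,1],[-123,-276,0,-19.2,1],[-123,-276,0,-19.2,1]]}}

```text
t: 2.15
eef_pos: [553.4, -274.3, 244.2]
tcp_rot: [3.141, -0.0, -3.067]
ft_force: [1.2, 0.2, -0.0]
opening: 1.003
grip_force: 0.0
```

Emit:
{"op": "arm_command", "data": {"targets": [[0,0,0,0,1],[0,0,0,0,1],[0,0,0,0,1]]}}

```text
t: 2.45
eef_pos: [553.3, -271.2, 244.2]
tcp_rot: [3.141, -0.0, -3.067]
ft_force: [0.5, 0.5, 0.6]
opening: 0.996
grip_force: 0.0
```

```bash
python3 go.py 563 -333 245 184.3; python3 - <<'E'
from h import *
c=cam("wrist"); save(c,"w1"); print(c["f"],c["cx"],c["cy"],np.round(c["hand_eye"],3).tolist())
E
```

```text
tcp [ 553.3 -271.2  244.2] yaw -175.71 rp [ 3.141e+00 -4.000e-04] t 2.45 F [0.5 0.5 0.6] op 0.996 g 0.0
row [ -5.  -62.3  -0.8  -0. ]
324.2760615703006 284.16785770370376 207.8453818257474 [[-0.001, -0.971, -0.237, 66.266], [1.0, -0.001, 0.001, -1.265], [-0.001, -0.237, 0.971, -170.834], [0.0, 0.0, 0.0, 1.0]]
```

View pics/w1.png

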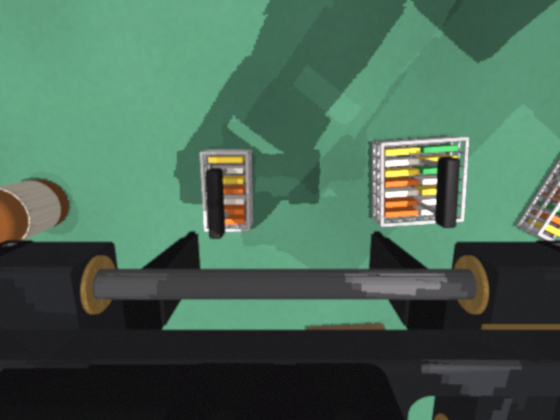

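The wrist view shows basket a clear of everything, its bar at (215,203); basket c's bar is at (447,190) and the bottle is at left (30,210), well clear. I'll centre over a and refine.

Emit:
{"op": "arm_command", "data": {"targets": [[-5,-50,0,0,1],[-5,-62,0,0,1],[-5,-62,0,0,1],[-5,-62,0,0,1]]}}

```text
t: 2.9
eef_pos: [563.1, -332.3, 244.3]
tcp_rot: [3.141, -0.0, -3.067]
ft_force: [-0.6, 0.7, -0.3]
opening: 0.997
grip_force: 0.0
```

```bash
cat > bar.py <<'E'
from h import *
c=cam("wrist"); im=c["frame"]; save(c,"w2")
m=((im.max(2)<70)*255).astype(np.uint8); m[236:]=0
n,l,st,ce=cv2.connectedComponentsWithStats(m)
for i in range(1,n):
    if 300<st[i,4]<6000:
        cs,_=cv2.findContours((l==i).astype(np.uint8),0,cv2.CHAIN_APPROX_NONE)
        P=np.array([ray(c,u,v,106)[:2] for u,v in cs[0][:,0]],np.float32)
        r=cv2.minAreaRect(P); b=cv2.boxPoints(r); e=max((b[1]-b[0],b[2]-b[1]),key=np.linalg.norm)
        print(st[i],ce[i].round(),np.round(r[0],1),np.round(r[1],1),round(np.degrees(np.arctan2(e[1],e[0])),1))
E
python3 bar.py; python3 go.py 563 -333 245 184.3
```

```text
[ 494  152   31   70 1664] [509. 186.] [ 536.  -117.6] [69.  24.3] 7.9
[269 163  15  70 875] [276. 197.] [ 563.4 -341.1] [68.7 13.4] 4.2
tcp [ 563.1 -332.1  244.5] yaw -175.69 rp [ 3.1411e+00 -1.0000e-04] t 2.95 F [-0.1 -0.1 -1.3] op 1.0 g 0.0
row [ 0.2 -0.8 -0.5  0. ]
```

View pics/w2.png

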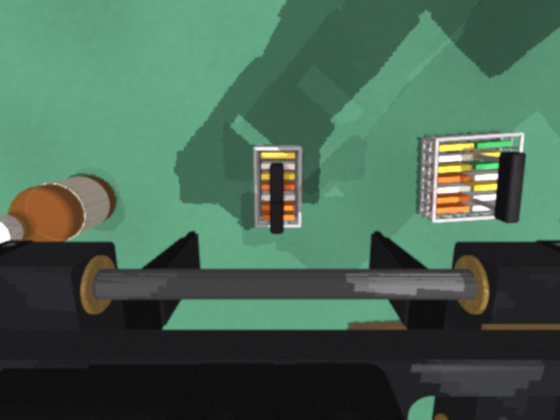

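The near view puts the bar at (276,197) px, which is (563,-340) and yaw 4.2°. I'll descend to grasp with the TCP at z = 76.

Emit:
{"op": "arm_command", "data": {"targets": [[0,-8,40,0,1],[0,-8,85,0,1],[0,-8,125,0,1],[0,-8,155,0,1],[0,-8,168,0,1]]}}

```text
t: 3.45
eef_pos: [563.0, -339.6, 73.9]
tcp_rot: [3.139, -0.003, -3.066]
ft_force: [-0.5, 0.8, 0.6]
opening: 1.001
grip_force: 0.0
```

Emit:
{"op": "arm_command", "data": {"targets": [[0,0,0,0,0.6],[0,0,0,0,0.3],[0,0,0,0,0],[0,0,0,0,0],[0,0,0,0,0]]}}

```text
t: 3.95
eef_pos: [564.0, -341.8, 77.3]
tcp_rot: [-3.141, 0.001, -3.067]
ft_force: [0.3, 0.1, -0.0]
opening: 0.638
grip_force: 0.0
```

Emit:
{"op": "arm_command", "data": {"targets": [[0,0,0,0,0],[0,0,0,0,0],[0,0,0,0,0],[0,0,0,0,0],[0,0,0,0,0]]}}

```text
t: 4.45
eef_pos: [563.7, -341.7, 76.3]
tcp_rot: [3.141, -0.0, -3.067]
ft_force: [0.5, -0.1, -0.0]
opening: 0.22
grip_force: 0.0
```

Emit:
{"op": "arm_command", "data": {"targets": [[0,0,0,0,0],[0,0,0,0,0],[0,0,0,0,0],[0,0,0,0,0],[0,0,0,0,0]]}}

```text
t: 4.95
eef_pos: [563.6, -341.6, 76.1]
tcp_rot: [3.141, -0.0, -3.067]
ft_force: [-0.2, 0.5, -3.1]
opening: 0.148
grip_force: 30.0
```

Emit:
{"op": "arm_command", "data": {"targets": [[0,0,-10,0,0],[0,0,-35,0,0],[0,0,-70,0,0],[0,0,-110,0,0],[0,0,-150,0,0]]}}

```text
t: 5.45
eef_pos: [563.5, -341.5, 228.5]
tcp_rot: [3.142, 0.0, -3.067]
ft_force: [0.9, -0.3, -3.4]
opening: 0.149
grip_force: 30.0
```

```bash
python3 go.py 500 0 230 165.8
```

```text
tcp [ 563.5 -341.5  228.5] yaw -175.74 rp [3.1415e+00 1.0000e-04] t 5.45 F [ 0.9 -0.3 -3.4] op 0.149 g 29.99973624944687
row [ 38.  345.2  -1.5  18.5]
```

Emit:
{"op": "arm_command", "data": {"targets": [[2,15,-10,0,0],[5,45,-12,0,0],[9,80,-12,0,0],[13,115,-12,0,0],[17,150,-12,0,0]]}}

```text
t: 5.95
eef_pos: [534.4, -191.1, 237.5]
tcp_rot: [3.141, -0.001, -3.067]
ft_force: [0.6, -0.6, -3.8]
opening: 0.145
grip_force: 30.0
```

Emit:
{"op": "arm_command", "data": {"targets": [[4,35,0,0,0],[8,70,0,0,0],[12,105,0,0,0],[16,140,0,0,0],[20,175,0,0,0]]}}

```text
t: 6.45
eef_pos: [501.2, -18.3, 237.7]
tcp_rot: [3.141, -0.001, -3.067]
ft_force: [-0.0, -0.9, -3.3]
opening: 0.142
grip_force: 30.0
```

```bash
python3 go.py 530 290 240 165.8
```

```text
tcp [501.2 -18.3 237.7] yaw -175.74 rp [ 3.1411e+00 -1.0000e-03] t 6.45 F [-0.  -0.9 -3.3] op 0.142 g 29.998397827148438
row [-51.6 305.3  -2.3  18.5]
```

Emit:
{"op": "arm_command", "data": {"targets": [[-8,35,0,5,0],[-17,70,0,10,0],[-26,105,0,15,0],[-35,140,0,18.5,0],[-43,165,0,18.5,0]]}}

```text
t: 6.95
eef_pos: [532.1, 149.9, 237.6]
tcp_rot: [-3.141, -0.001, 2.892]
ft_force: [-0.5, -0.0, -3.7]
opening: 0.144
grip_force: 30.0
```

Emit:
{"op": "arm_command", "data": {"targets": [[0,0,0,0,0],[0,0,0,0,0],[0,0,0,0,0]]}}

```text
t: 7.25
eef_pos: [532.6, 147.0, 238.0]
tcp_rot: [-3.141, -0.001, 2.893]
ft_force: [0.2, 0.2, -3.4]
opening: 0.145
grip_force: 30.0
```

```bash
python3 go.py 540 320 240 165.8; python3 - <<'E'
from h import *
c=cam("wrist"); save(c,"w3")
E
```

```text
tcp [532.6 147.  238. ] yaw 165.74 rp [-3.1412e+00 -8.0000e-04] t 7.25 F [ 0.2  0.2 -3.4] op 0.145 g 29.999349117279053
row [ 3.550e+01  1.695e+02 -2.000e+00 -1.000e-01]
```

View pics/w3.png

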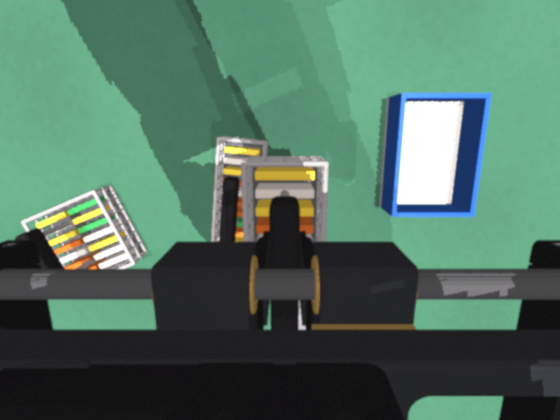

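The tub is fully visible, its rim corners near (402,95), (489,95), (476,215), (391,214); the held basket hangs straight. I'll measure the rim.

```bash
python3 - <<'E'
from h import *
c=cam("wrist"); im=c["frame"]; hsv=cv2.cvtColor(im,cv2.COLOR_RGB2HSV)
roi=np.zeros(im.shape[:2],np.uint8); roi[80:238,370:510]=1
blue=cv2.inRange(hsv,(105,120,40),(125,255,255))*roi
v=hsv[...,2][blue>0]; th,_=cv2.threshold(v.reshape(-1,1),0,255,cv2.THRESH_OTSU); print("otsu",th)
def rep(n,m,z):
    P=np.array([ray(c,u,w,z)[:2] for w,u in np.argwhere(m)],np.float32)
    r=cv2.minAreaRect(P); b=cv2.boxPoints(r); e=max((b[1]-b[0],b[2]-b[1]),key=np.linalg.norm)
    print(n,np.round(r[0],1),np.round(r[1],1),round(np.degrees(np.arctan2(e[1],e[0])),1))
m=((blue>0)&(hsv[...,2]>th)).astype(np.uint8); m=cv2.morphologyEx(m,cv2.MORPH_OPEN,np.ones((2,2),np.uint8))
n,l,st,_=cv2.connectedComponentsWithStats(m); k=1+st[1:,4].argmax(); rep("rim",l==k,50)
rep("white z6",cv2.inRange(hsv,(0,0,190),(179,50,255))*roi>0,6)
cv2.imwrite("pics/m.png",m*255)
E
```

```text
otsu 173.0
rim [540.9 320.1] [ 95.1 132.8] -14.2
white z6 [541.7 326.8] [ 69.3 123.9] -14.3
```

Tub centre is (541,320), yaw 165.8°, and the rim size matches. I'll move above it.

Emit:
{"op": "arm_command", "data": {"targets": [[7,35,0,0,0],[15,75,0,0,0],[23,115,0,0,0],[31,150,0,0,0],[35,170,0,0,0]]}}

```text
t: 7.85
eef_pos: [541.1, 322.5, 238.2]
tcp_rot: [3.141, -0.0, 2.893]
ft_force: [0.2, -0.3, -3.9]
opening: 0.147
grip_force: 30.0
```

Emit:
{"op": "arm_command", "data": {"targets": [[0,0,0,0,0],[0,0,0,0,0],[0,0,30,0,0],[0,0,60,0,0],[0,0,80,0,0]]}}

```text
t: 8.35
eef_pos: [541.0, 318.8, 156.8]
tcp_rot: [-3.14, -0.001, 2.891]
ft_force: [0.7, 0.2, -3.4]
opening: 0.143
grip_force: 30.0
```

```bash
python3 go.py 541 320 82 165.8; python3 - <<'E'
from h import *
save(cam("wrist"),"w4"); s=cam("side"); s["frame"]=cv2.resize(s["frame"][170:400,50:300],None,fx=2.2,fy=2.2); save(s,"s4")
E
```

```text
tcp [541.  318.8 156.8] yaw 165.66 rp [-3.1404e+00 -1.1000e-03] t 8.35 F [ 0.7  0.2 -3.4] op 0.143 g 29.999142587184906
row [ 0.3  1.2 74.8 -0.1]
```

View pics/w4.png

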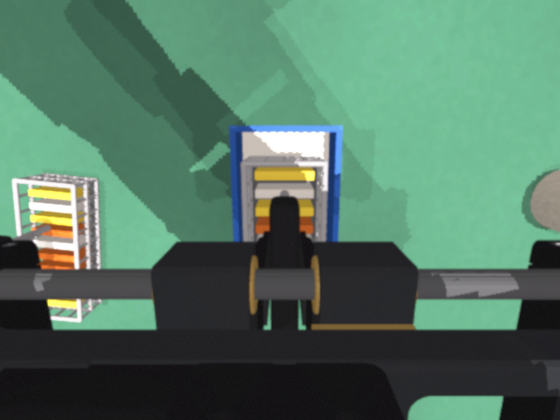

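View pics/s4.png

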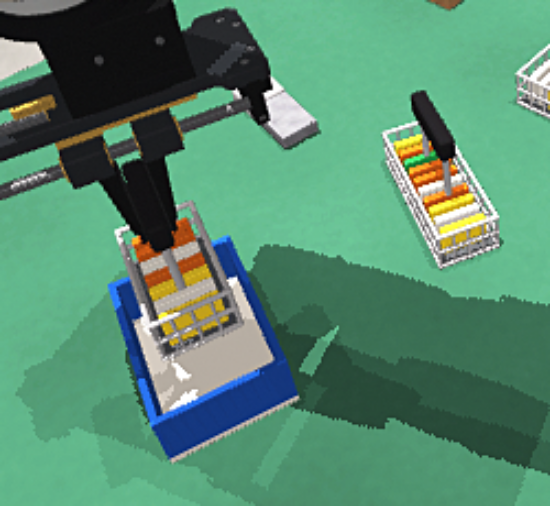

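Both views show the basket aligned and centred over the tub (basket 243–327 px inside rim 232–342). I'll lower it, slowly at the end.

Emit:
{"op": "arm_command", "data": {"targets": [[0,1,15,0,0],[0,1,32,0,0],[0,1,48,0,0],[0,1,60,0,0],[0,1,66,0,0]]}}

```text
t: 8.95
eef_pos: [541.8, 321.2, 92.4]
tcp_rot: [3.142, 0.0, 2.892]
ft_force: [0.2, 0.6, -3.1]
opening: 0.146
grip_force: 30.0
```

Emit:
{"op": "arm_command", "data": {"targets": [[0,0,0,0,0],[0,0,2,0,0],[0,0,4,0,0],[0,0,5,0,0],[0,0,5,0,0]]}}

```text
t: 9.45
eef_pos: [541.5, 321.9, 87.5]
tcp_rot: [3.141, 0.0, 2.893]
ft_force: [-0.1, -0.4, -3.0]
opening: 0.147
grip_force: 30.0
```

Emit:
{"op": "arm_command", "data": {"targets": [[0,0,1,0,0],[0,0,2,0,0],[0,0,3,0,0],[0,0,4,0,0],[0,0,4,0,0]]}}

```text
t: 9.95
eef_pos: [541.4, 321.8, 83.2]
tcp_rot: [-3.142, -0.0, 2.893]
ft_force: [0.2, -0.1, -3.5]
opening: 0.146
grip_force: 30.0
```

Emit:
{"op": "arm_command", "data": {"targets": [[0,0,0.5,0,0],[0,0,1,0,0],[0,0,1.5,0,0],[0,0,1.5,0,0]]}}

```text
t: 10.35
eef_pos: [541.5, 321.8, 82.0]
tcp_rot: [3.141, 0.0, 2.893]
ft_force: [-1.5, -0.7, -1.1]
opening: 0.148
grip_force: 30.0
```

Contact is starting at the expected height. A touch further, then release.

Emit:
{"op": "arm_command", "data": {"targets": [[0,0,0.4,0,0],[0,0,0.4,0,0],[0,0,0.4,0,0]]}}

```text
t: 10.65
eef_pos: [541.5, 321.8, 82.0]
tcp_rot: [3.141, 0.0, 2.893]
ft_force: [-2.8, -2.1, 5.0]
opening: 0.144
grip_force: 30.0
```

Emit:
{"op": "arm_command", "data": {"targets": [[0,0,0,0,0.2],[0,0,0,0,0.25],[0,0,0,0,0.35],[0,0,0,0,0.6],[0,0,0,0,0.6]]}}

```text
t: 11.15
eef_pos: [541.6, 321.8, 81.4]
tcp_rot: [3.141, 0.0, 2.893]
ft_force: [-0.1, 0.7, -0.3]
opening: 0.446
grip_force: 0.0
```

Emit:
{"op": "arm_command", "data": {"targets": [[0,0,0,0,0.6],[0,0,0,0,0.6],[0,0,0,0,0.6],[0,0,0,0,0.6],[0,0,0,0,0.6]]}}

```text
t: 11.65
eef_pos: [541.5, 321.8, 81.5]
tcp_rot: [3.142, -0.0, 2.893]
ft_force: [-0.3, -0.0, 0.1]
opening: 0.6
grip_force: 0.0
```

Emit:
{"op": "arm_command", "data": {"targets": [[0,0,-10,0,0.6],[0,0,-40,0,0.6],[0,0,-80,0,0.6],[0,0,-120,0,0.6],[0,0,-160,0,0.6]]}}

```text
t: 12.15
eef_pos: [541.3, 321.7, 244.0]
tcp_rot: [3.141, 0.0, 2.893]
ft_force: [0.9, -0.2, 0.5]
opening: 0.597
grip_force: 0.0
```

Emit:
{"op": "arm_command", "data": {"targets": [[0,-40,0,0,0.6],[0,-80,0,0,0.6],[0,-120,0,0,0.6],[0,-150,0,0,0.6],[0,-150,0,0,0.6]]}}

```text
t: 12.65
eef_pos: [503.8, 173.8, 242.6]
tcp_rot: [-3.142, 0.001, 2.891]
ft_force: [0.9, 0.3, 0.2]
opening: 0.601
grip_force: 0.0
```

```bash
python3 - <<'E'
from h import *
w=cam("wrist")["frame"]; s=cam("side")["frame"]; t=cam("top")["frame"]
top=np.hstack([w[60:240,300:560], cv2.resize(s[260:390,80:210],(260,180))])
o=np.vstack([cv2.resize(top,(780,270)),cv2.resize(np.hstack([s,t]),(780,293))])
cv2.imwrite("pics/f.png",o[:,:,::-1])
E
```

```text
(no output)
```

View pics/f.png

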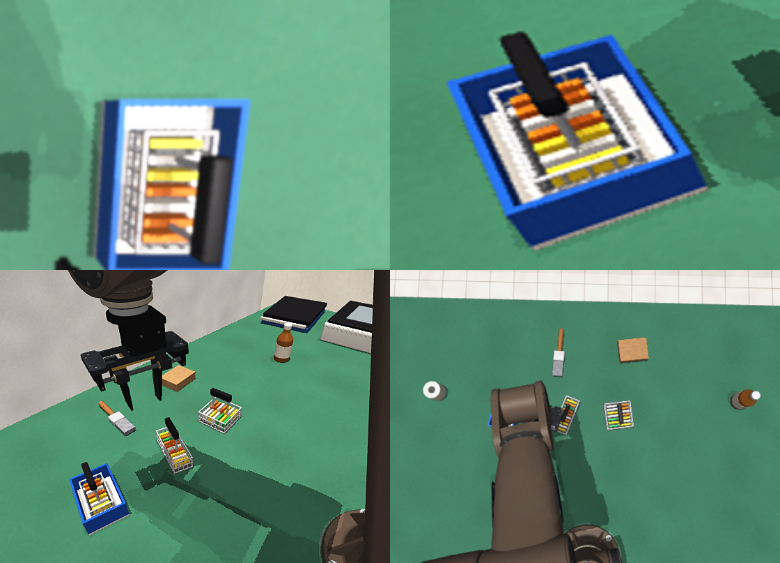

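The composite shows basket a standing flat in the tub with a gap on every side (tub at (97,497) px in the side panel). Baskets b and c are upright on the bench, and the gripper is clear.

```bash
python3 -c "
from cell import env
print(env.job_done())"
```

```text
the job is handed in; nothing more can be done
None
```

Basket a (96 × 56 mm) now stands flat on the tub's floor and has been let go; baskets b and c were left untouched, upright on the bench, and the job was handed in at about 13 s.

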